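Press the crock's disc home with the hanging tamper

ROBOT

A 6-joint arm with a two-finger parallel gripper is mounted at the origin on the work surface. World frame = base frame: x ahead of the robot, y to its left, z up, the work surface at z = 0. Lengths are in m, angles in rad, forces in N, time in s.
With the tool pointing down it reaches from about 0.35 to 0.875 m from the base axis. Payload 15.5 kg.
Tool frame: the origin (TCP) lies at the very end of the fingers, on their centre line; the grasp point (between the pads) lies 19 mm behind it (env.grasp_offset is the distance from the TCP to the grasp point, in m); x points along the fingers, y is the direction in which the jaws open and shut, and the axes are right-handed (so a half turn about x gives the same grasp; the last joint's range is limited). The gripper opens to 85 mm and grips with 20 to 120 N. Pads are 22 mm wide; open, the fingers measure 114 mm over their backs; the gripper's body (76 mm by 85 mm) begins 54 mm behind the grasp point. The pads swing forward as they close: fully open they stand 13 mm farther back than shut.
Start: joints at [1.065, 0.494, 1.345, -0, 1.302, -0.096], TCP at [0.249, 0.573, 0.231] pointing down, gripper open.
Joint ranges: [-2.91, 2.91], [-0.82, 2.16], [0.22, 2.67], [-1.22, 4.37], [0.12, 2.79], [-3.08, 3.08]. Speed limits (rad/s): [1.89, 1.89, 2.57, 3.01, 3.01, 3.01].

INTERFACE

Orientations are given as a unit quaternion [w, x, y, z].
In Python, from workcell import env gives the robot as it stands. Calls block until the motion is done:
- env.movep(position, orientation): joint-space move of the TCP to a pose.
- env.move_linear(position, attitude=None, speed=0.15, contact_N=None): straight line of the TCP; attitude=None keeps the orientation; speed is the mean speed in m/s. With contact_N (N) it stops when the force on the tool has changed by that much, and returns True; else False.
- env.set_joints(angles): joint-space move.
- env.set_gripper(opening, strength=None): finger opening in m; strength is the grip in N (None keeps the last); returns when the fingers have stopped.
- env.pause(seconds).
- env.inverse_kinematics(position, orientation): joint angles nearest the present ones, or None.
- env.read_state(): the state.
- env.read_camera(name): name is "scene" or "top" or "wrist"; returns the picture (400x640x3 uint8, red, green, blue); there is no depth.
- env.camera_model(name): a dict with "fx", "fy", "cx", "cy" (pixels), "R" (3x3) and "t" (3): a world point X has camera coordinates R X + t. Camera axes: x right, y down, z forward; pixel columns grow to the right and rows downward; lengths in m; the calibration is good to about 2 mm. A picture is of the moment at which its call begins: read the wrist's pose just before it. camera_model takes no time and is no camera call; for the wrist camera it gives the pose at the moment of the call.
A pose or a line that the arm cannot do raises env.PlanningError and nothing moves.
- env.sign_off(): hands the job in, once; it reports no verdict.
The state is a dict: "time": time; "q": joint angles; "qvel": joint speeds; "tau": joint torques, N m; "position": TCP position; "tcp_rot": TCP orientation; "wrist_force": force on the tool from outside, world axes, zero at the start; "ft_torque": the same for the moment, N m; "opening": finger opening in m.
Only numpy, scipy, OpenCV 4.12 (cv2) and the standard library are available. Lean on these libraries where they do the work, as an engineer would, in place of code of your own. Each camera call takes 0.05 s, during which the arm holds its last target.

TASK

Pick up the wooden tamper by its eye, loosen the grip so that it swings round in the fingers until it hangs upright, foot down and well clear of the table, then clamp it again and, holding it, press the tight wooden disc in the crock all the way down to its stop with its foot. Then let go, leaving the tamper standing upright on the disc near the middle. Do not push the disc with the gripper itself, and leave the spare crock, the jars, cans and jar ring alone.

Things in the scene. Friction and masses are not known exactly. Their poses are not given: they have to be found in the camera images.
- tamper_eye (a point): Centre of the tamper's round eye, the pinch point, 24 mm above the table at the start: a flat wooden disc 48 mm in diameter, 18 mm thick, standing on edge, its axis along the tamper's y. At its centre a round steel rivet, 18 mm in diameter, stands out on both faces (23 mm over its ends): pinch it there. Gripped at 50 N it stays level; at 15 N it swings part-way; at 3 to 5 N it hangs nearly plumb without slipping out.
- tamper_foot (a point): Centre of the flat working face of the tamper's foot, 166 mm from the eye's centre along the tamper's -x. The foot is an eight-sided wooden head, 48 mm across flats (52 over corners), 70 mm long; a straight handle 18 mm thick and 26 mm high joins it to the eye.
- tamper: The loose wooden tamper, 190 mm long over all, 0.17 to 0.28 kg, lying on the table. Its x axis runs from foot to eye (up when it stands on its foot), y along the eye's rivet. Origin on its underside as it lies, half-way along.
- crock_rim (a point): Centre of the mouth of the pressing crock, 140 mm above the table: a straight-sided white stoneware crock, 112 mm across, fixed to the table, with two small ears and a bore of 82 mm, with the wooden pressing disc inside it.
- disc (a joint): How far the pressing disc has been pushed down, in m: 0 = its top 40 mm below the rim (100 mm above the table), 0.062 = home on its stop, top 102 mm below the rim (38 mm above the table). It starts 0 to 0.022 m down. It is tight in the bore: about 12 N moves it, and it stays where it is left.
- disc_top (a point): Centre of the upper face of the pressing disc, a flat wooden disc 79 mm in diameter and 12 mm thick that slides straight up and down in the crock.
- spare_rim (a point): Centre of the mouth of the spare crock, of the same shape and size but empty, with no disc; to be left alone. The two crocks may have changed places.
- jar_tall_mid (a point): Bystander: closed amber glass jar, 80 mm across, 150 mm tall; this point is on its axis, half-way up; to be left alone.
- jar_short_mid (a point): Bystander: closed reddish jar, 76 mm across, 100 mm tall; this point is on its axis, half-way up; to be left alone.
- can_big_mid (a point): Bystander: food can with a paper label, 84 mm across, 115 mm tall; this point is on its axis, half-way up; to be left alone.
- can_flat_mid (a point): Bystander: plain flat food can, 84 mm across, 55 mm tall; this point is on its axis, half-way up; to be left alone.
- jar_ring_mid (a point): Bystander: brass jar ring lying flat, 84 mm across, 16 mm tall; this point is on its axis, half-way up; to be left alone.
There are look-alikes about, which are no part of the job. What is shaped like the part that bears crock_rim but blue, orange or red is not meant.

How it is judged:
By the outcome, as a careful person would: the job done as asked, in the order asked, and still so for the second after the job is handed in, with the robot touching nothing.
It also fails if it takes over 59 s, if anything falls off the work surface, if the arm or the gripper's body presses on something with over 40 N, if the wrist force passes 120 N, or if a joint passes its speed limit or range.

## Working session

There is one attempt and no reset: what is moved stays moved. The work goes in short steps, each a Python script; the robot and the scene stay as the last script left them, time stands still between calls to the robot, and variables do not carry over. Pictures are saved under pics/ and viewed, and the job is handed in when it is done.

```bash
ls; mkdir -p pics; python3 - <<'E'
from workcell import env
import cv2,numpy as np
for n in ("scene","top","wrist"):
    cv2.imwrite(f"pics/{n}0.png",env.read_camera(n)[:,:,::-1])
    m=env.camera_model(n);print(n,m['fx'],m['cx'],m['cy'],np.round(m['R'],3).tolist(),np.round(m['t'],3))
s=env.read_state();print(s['time'],s['position'],s['tcp_rot'],s['opening'],env.grasp_offset)
E
```

```text
pics
scene 417.0186712684032 319.61909682373937 198.5445535831219 [[-0.884, 0.468, 0.003], [0.334, 0.635, -0.697], [-0.328, -0.615, -0.717]] [ 0.447 -0.089  1.489]
top 411.3162394412203 323.96233113407624 193.0838340170273 [[-0.018, -1.0, -0.006], [-0.996, 0.019, -0.085], [0.085, 0.005, -0.996]] [0.018 0.509 0.981]
wrist 288.9228549371331 322.38543737429876 194.319690346731 [[0.398, 0.918, -0.001], [0.884, -0.383, 0.269], [0.246, -0.108, -0.963]] [-0.624 -0.035  0.38 ]
0.15 [0.24889379 0.5730322  0.23084833] [ 0.69221857  0.14357534  0.69241175 -0.1441719 ] 0.08530120240558635 0.0187
```

View pics/scene0.png

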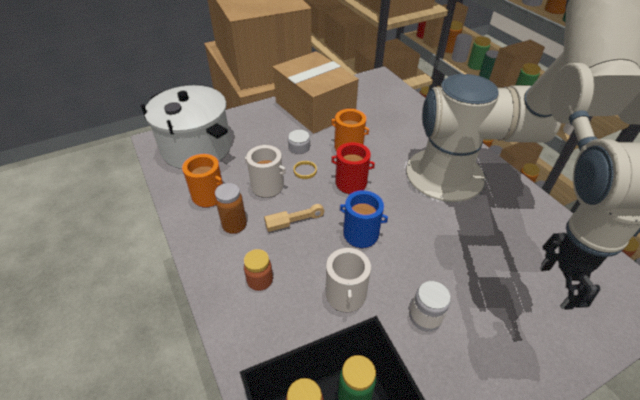

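View pics/top0.png

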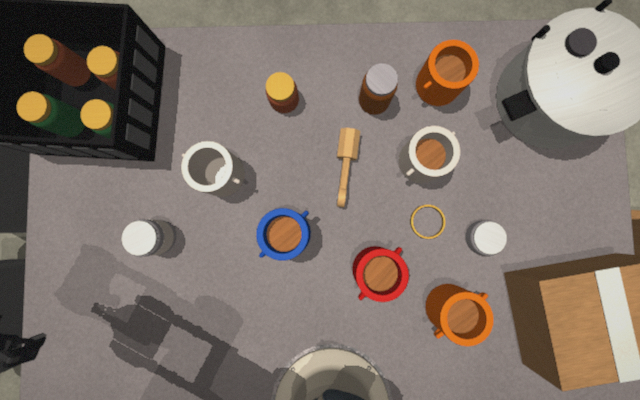

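View pics/wrist0.png

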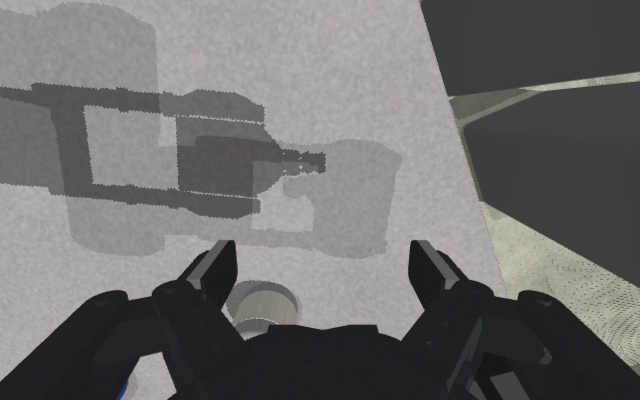

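The top view shows two white crocks. The one at (433,152) has wood inside, so it is the pressing crock. The one at (207,167) looks empty, so it is the spare. The blue, red and orange crocks are look-alikes. The tamper lies with its eye near (342,200) and its foot near (349,130). I'll confirm this in enlarged crops.

```bash
python3 - <<'E'
import cv2,numpy as np
t=cv2.imread("pics/top0.png");s=cv2.imread("pics/scene0.png")
a=cv2.resize(t[115:215,320:480],None,fx=5,fy=5,interpolation=cv2.INTER_CUBIC)
b=cv2.resize(s[140:240,220:380],None,fx=5,fy=5,interpolation=cv2.INTER_CUBIC)
c=cv2.resize(t[130:200,170:250],None,fx=5,fy=5,interpolation=cv2.INTER_CUBIC)
cv2.imwrite("pics/ct.png",a);cv2.imwrite("pics/cs.png",b);cv2.imwrite("pics/cc.png",c)
E
```

```text
(no output)
```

View pics/ct.png

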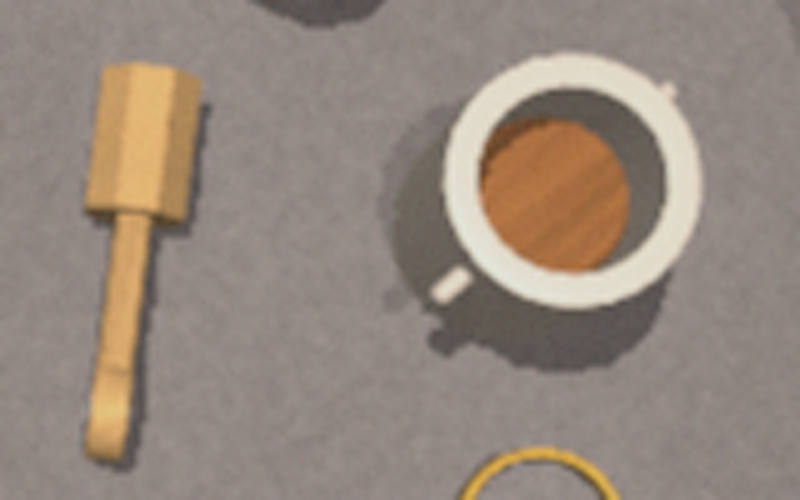

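View pics/cs.png

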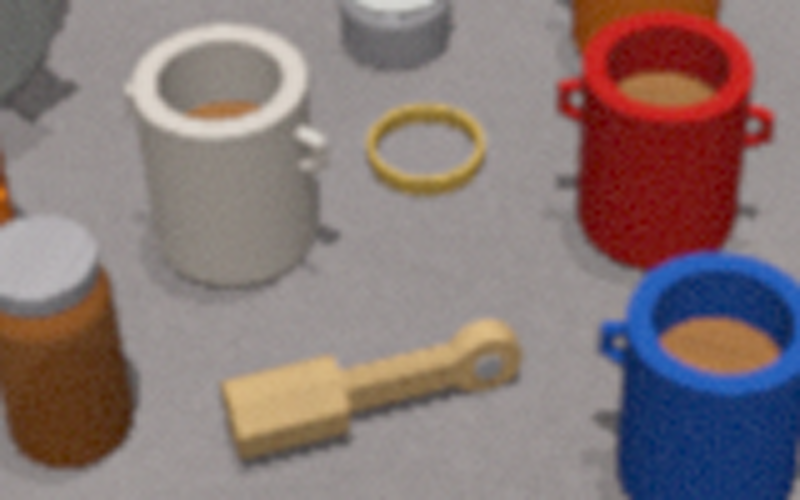

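View pics/cc.png

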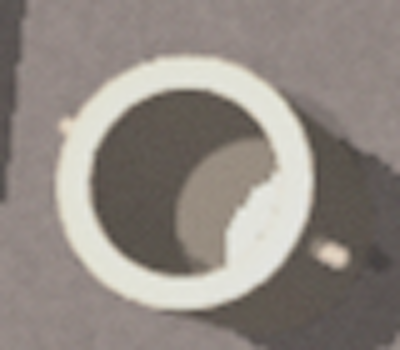

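Confirmed. The white crock at (433,152) has a wooden disc down inside it, and the one at (207,167) is empty. The rivet shows at scene (317.6,212.8).

```bash
cat > h.py <<'E'
from workcell import env
import numpy as np,cv2
def ray(n,uv,m=None):
    m=m or env.camera_model(n);R=np.array(m['R']);t=np.array(m['t'])
    d=R.T@np.array([(uv[0]-m['cx'])/m['fx'],(uv[1]-m['cy'])/m['fy'],1]);return -R.T@t,d/np.linalg.norm(d)
def atz(n,uv,z,m=None):
    c,d=ray(n,uv,m);return c+d*(z-c[2])/d[2]
def tri(*obs):
    A=0;b=0
    for o in obs:
        c,d=ray(*o);P=np.eye(3)-np.outer(d,d);A=A+P;b=b+P@c
    x=np.linalg.solve(A,b);r=[np.linalg.norm((np.eye(3)-np.outer(ray(*o)[1],ray(*o)[1]))@(x-ray(*o)[0])) for o in obs]
    return x,r
def proj(n,X,m=None):
    m=m or env.camera_model(n);p=np.array(m['R'])@np.array(X)+np.array(m['t']);return m['fx']*p[0]/p[2]+m['cx'],m['fy']*p[1]/p[2]+m['cy']
E
python3 - <<'E'
from h import *
np.set_printoptions(precision=4,suppress=True)
T=lambda x,y:("top",(320+x/5-.4,115+y/5-.4))
S=lambda x,y:("scene",(220+x/5-.4,140+y/5-.4))
print("rim",tri(T(573,180),S(220.5,81)), atz(*T(573,180),.14))
print("rimwidth",np.linalg.norm(atz(*T(443,180),.14)-atz(*T(703,180),.14)))
# head top flat
f=atz(*T(135,64),.048);g=atz(*T(130,212),.048);print("foot",f,g,np.linalg.norm(f-g))
# eye
e0=atz(*T(105,458),.024);print("eye end",e0,"len",np.linalg.norm((e0-f)[:2]))
e1=atz(*T(110,412),.048);print("eye top",e1)
# footcentre line & rivet face
r=atz(*S(488,364),.024);print("rivet face",r)
print("tri eye/ rivet", tri(T(110,412),S(488,364)))
E
```

```text
rim (array([ 0.5868, -0.2318,  0.1394]), [np.float64(0.0005830025057535293), np.float64(0.0005830025057536008)]) [ 0.5872 -0.232   0.14  ]
rimwidth 0.11238196342283385
foot [ 0.6648 -0.0486  0.048 ] [ 0.5929 -0.0446  0.048 ] 0.07205370581621558
eye end [ 0.4767 -0.0309  0.024 ] len 0.18900411447248583
eye top [ 0.4972 -0.0329  0.048 ]
rivet face [ 0.4999 -0.027   0.024 ]
tri eye/ rivet (array([ 0.4982, -0.0333,  0.0173]), [np.float64(0.0014673095281091675), np.float64(0.001467309528109105)])
```

The rim triangulates to z=0.139 with width 112 mm, and the foot to eye-end length is 189 mm, so all three fit. The eye's lateral position is uncertain by about 5 mm, so I'll hover above it and use the wrist camera.

```bash
cat >> h.py <<'E'
from scipy.spatial.transform import Rotation as Ro
def quat(a,b,sgn=1):
    y=np.array([a,b,0.]);y/=np.linalg.norm(y);y*=sgn;x=np.array([0,0,-1.]);M=np.stack([x,y,np.cross(x,y)],1)
    q=Ro.from_matrix(M).as_quat();return np.array([q[3],*q[:3]])
def best(p,a,b):
    c=[]
    for s in (1,-1):
        j=env.inverse_kinematics(p,quat(a,b,s))
        if j is not None: c.append((np.abs(np.array(j)).max(),s,np.round(j,2)))
    return c
def snap(n,name):
    m=env.camera_model(n);im=env.read_camera(n)[:,:,::-1];cv2.imwrite(f"pics/{name}.png",im);np.save(f"pics/{name}.npy",m,allow_pickle=True);return im,m
def lm(name): return np.load(f"pics/{name}.npy",allow_pickle=True).item()
E
python3 - <<'E'
from h import *
print(best([.5,-.036,.2],.08,1)); print(best([.587,-.232,.3],.08,1))
q=env.read_state()
s=1 if Ro.from_quat(np.roll(q['tcp_rot'],-1)).as_matrix()[:,1][1]>0 else -1
print(s,Ro.from_quat(np.roll(q['tcp_rot'],-1)).as_matrix()[:,1])
E
```

```text
[(np.float64(1.685733787312273), 1, array([-0.19,  0.36,  1.69, -0.  ,  1.1 , -1.68])), (np.float64(1.685733787312273), -1, array([-0.19,  0.36,  1.69, -0.  ,  1.1 ,  1.46]))]
[(np.float64(1.9619205120176375), 1, array([-0.47,  0.45,  1.23, -0.  ,  1.46, -1.96])), (np.float64(1.4619774983384115), -1, array([-0.47,  0.45,  1.23,  0.  ,  1.46,  1.18]))]
1 [ 3.98423436e-01  9.17201171e-01 -8.81595892e-04]
```

```bash
python3 - <<'E'
from h import *
env.movep([.45,-.036,.20],quat(.08,1,-1)); 
im,m=snap("wrist","w1")
print(env.read_state()['time'],env.read_state()['position'],proj("wrist",[.5,-.036,.024],m),proj("wrist",[.665,-.0486,.048],m),proj("wrist",[.587,-.232,.14],m))
E
```

```text
2.4917 [ 0.45021447 -0.03549341  0.20002592] (np.float64(319.37082358244186), np.float64(130.6216080338918)) (np.float64(318.258206179709), np.float64(-67.15222452159784)) (np.float64(630.6707997108186), np.float64(-31.317313179309366))
```

View pics/w1.png

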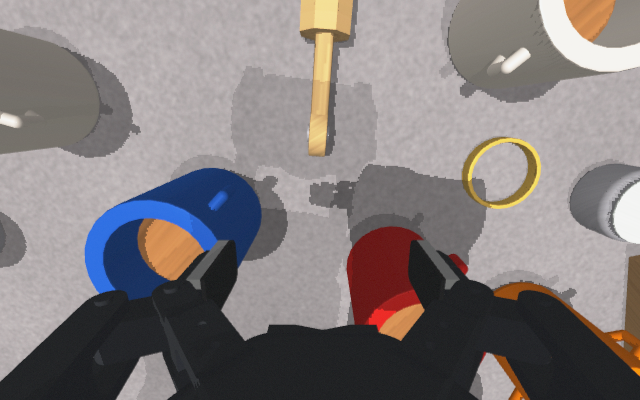

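The eye sits at about (318,140) and lines up with the jaws. I'll enlarge it, and check clearance to the blue and red crocks.

```bash
python3 - <<'E'
from h import *
print("blue",atz("top",(284,234),.14),"red",atz("top",(381,274),.14))
im=cv2.imread("pics/w1.png");cv2.imwrite("pics/w1c.png",cv2.resize(im[0:170,260:380],None,fx=3.5,fy=3.5,interpolation=cv2.INTER_CUBIC))
env.move_linear([.47,-.036,.13],speed=.25)
im,m=snap("wrist","w2");print(env.read_state()['time'],env.read_state()['position'])
cv2.imwrite("pics/w2c.png",cv2.resize(im[0:230,230:430],None,fx=2.6,fy=2.6,interpolation=cv2.INTER_CUBIC))
E
```

```text
blue [0.41351438 0.09513138 0.14      ] red [ 0.32568404 -0.10899459  0.14      ]
2.9833 [ 0.47004313 -0.035804    0.13090037]
```

View pics/w1c.png

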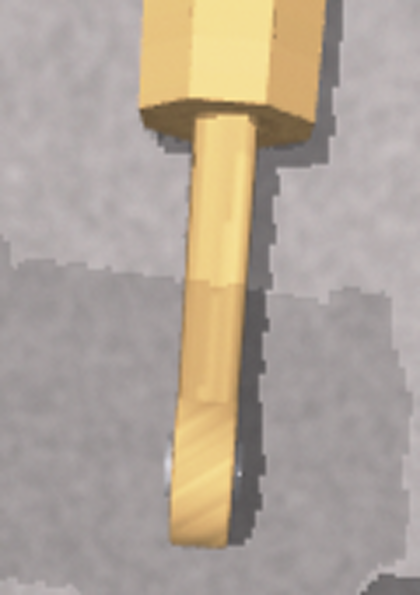

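View pics/w2c.png

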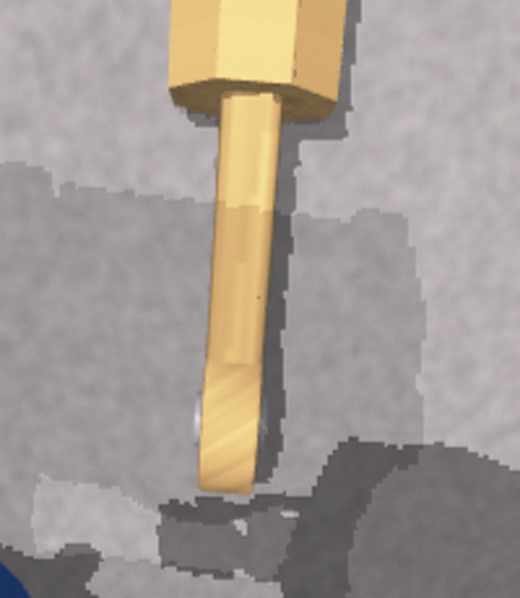

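```bash
python3 - <<'E'
from h import *
np.set_printoptions(precision=4,suppress=True)
m1=lm("w1");m2=lm("w2")
A=lambda x,y:("wrist",(260+x/3.5-.4,y/3.5-.4),m1)
B=lambda x,y:("wrist",(230+x/2.6-.4,y/2.6-.4),m2)
for C,l,r in((A,(167,465),(241,465)),(B,(197,420),(264,412))):
    def z(p,h): 
        o=C(*p);return atz(o[0],o[1],h,o[2])
    L=z(l,.024);R=z(r,.024);print(L,R,np.linalg.norm(L-R),(L+R)/2)
o=A(204,465);p=B(230.5,416);print("tri",tri(o,p))
def zz(o,h): return atz(o[0],o[1],h,o[2])
h1=zz(A(224,118),.037);h2=zz(A(210,400),.037);print(h1,h2,(h1-h2)[1]/(h1-h2)[0])
h1=zz(B(251,97),.037);h2=zz(B(235,362),.037);print(h1,h2,(h1-h2)[1]/(h1-h2)[0])
e=zz(A(201,546),.015);print("end",e)
# head flat top edges in w1: left edge x192..270 at y 0..105, z=.048
h1=zz(A(232,2),.048);h2=zz(A(229,102),.048);print(h1,h2,(h1-h2)[1]/(h1-h2)[0])
E
```

```text
[ 0.4991 -0.0228  0.024 ] [ 0.4973 -0.0457  0.024 ] 0.022946068229815254 [ 0.4982 -0.0342  0.024 ]
[ 0.4982 -0.0229  0.024 ] [ 0.4991 -0.0454  0.024 ] 0.02258211159395817 [ 0.4987 -0.0342  0.024 ]
tri (array([ 0.4979, -0.0341,  0.019 ]), [np.float64(4.59851369126267e-05), np.float64(4.5985136912629096e-05)])
[ 0.591  -0.0475  0.037 ] [ 0.5174 -0.0378  0.037 ] -0.13250371426175783
[ 0.591  -0.0478  0.037 ] [ 0.5174 -0.0373  0.037 ] -0.14266054365553732
end [ 0.4719 -0.031   0.015 ]
[ 0.6147 -0.0513  0.048 ] [ 0.592  -0.0489  0.048 ] -0.10912019766075139
```

The eye triangulates to (0.498, -0.034), with rivet span 22.9 mm against 23. The tamper axis slope is about -0.13. Next I grasp and lift.

```bash
python3 - <<'E'
from h import *
Q=quat(.13,1,-1)
env.move_linear([.498,-.0342,.10],Q,speed=.2)
c=env.move_linear([.498,-.0342,.005],Q,speed=.12,contact_N=8)
s=env.read_state();print(c,s['position'],s['wrist_force'])
env.set_gripper(0.0,60)
s=env.read_state();print(s['time'],s['opening'],s['position'],s['wrist_force'])
env.move_linear([.498,-.0342,.06],Q,speed=.1)
s=env.read_state();print(s['time'],s['opening'],s['wrist_force'],s['ft_torque'])
snap("wrist","w3");snap("scene","s3")
E
```

```text
False [ 0.49829243 -0.03426183  0.00564456] [ 0.11433212 -1.72004779  0.12453306]
4.875 0.021800465747985876 [ 0.49806042 -0.03421084  0.00527677] [-0.72126772  0.05487165  6.80858292]
5.575 0.02191952684765761 [-0.59723391 -0.16053831 -2.09919281] [ 0.0223709   0.28600046 -0.01640924]
```

View pics/s3.png

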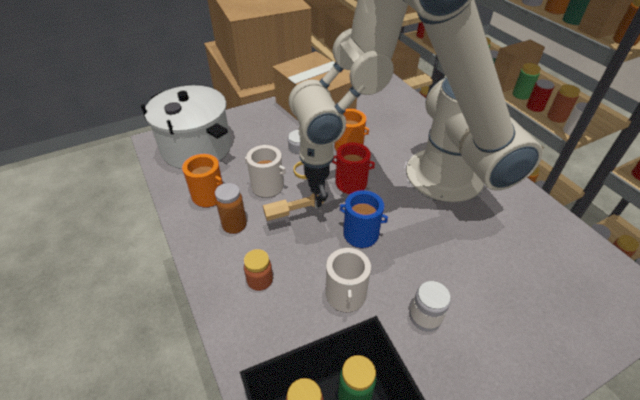

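View pics/w3.png

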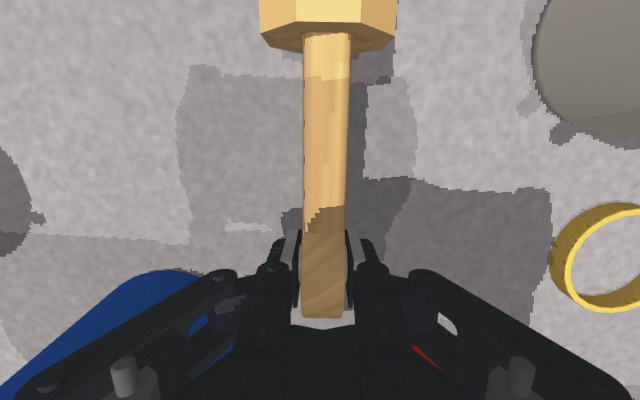

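The tamper is held level at 60 N. I'll lift it, then loosen the grip.

```bash
python3 - <<'E'
from h import *
Q=quat(.13,1,-1)
env.move_linear([.498,-.0342,.34],Q,speed=.2)
env.pause(.2)
s=env.read_state();print(s['time'],s['opening'],s['wrist_force'],s['ft_torque'])
snap("wrist","w4")
try:
    env.set_gripper(0.0,4)
except Exception as e: print(repr(e))
for i in range(6):
    s=env.read_state();print(s['time'],s['opening'],s['wrist_force'],s['ft_torque']);env.pause(.25)
snap("wrist","w5");snap("scene","s5")
E
```

```text
7.425 0.021925696522894608 [ 0.39793897  0.50840494 -1.62385106] [0.04677645 0.22745531 0.00053218]
7.6917 0.021765140905533078 [-0.32581749  0.14488024 -1.89844427] [0.08153903 0.3100277  0.01992677]
7.9417 0.021819693436981168 [-0.6572884  -0.34945576 -1.85344215] [ 0.02345786  0.28109237 -0.00107565]
8.1917 0.021838553228793533 [-1.07987831  0.24738209 -3.06028794] [ 0.05863942  0.23555292 -0.03931019]
8.4417 0.02172694019391131 [-0.06933117  0.07208892 -2.29889018] [0.01273372 0.24234586 0.00666232]
8.6917 0.02178021164154495 [ 0.19391339 -0.23074673 -2.38408111] [0.03760351 0.28747435 0.01352997]
8.9417 0.022201644062172985 [-0.59015433 -0.01982852 -2.74344405] [ 0.04722825  0.25165554 -0.01516743]
```

View pics/w5.png

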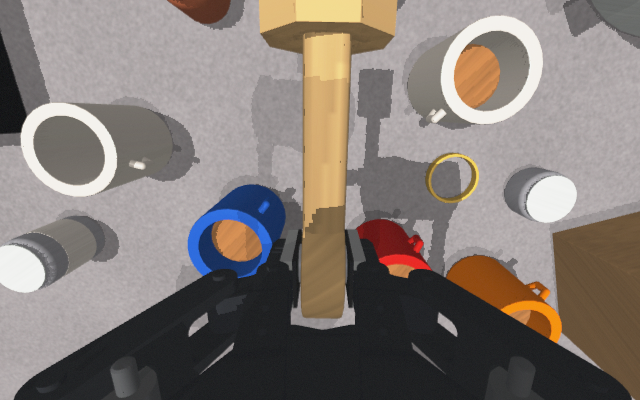

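View pics/s5.png

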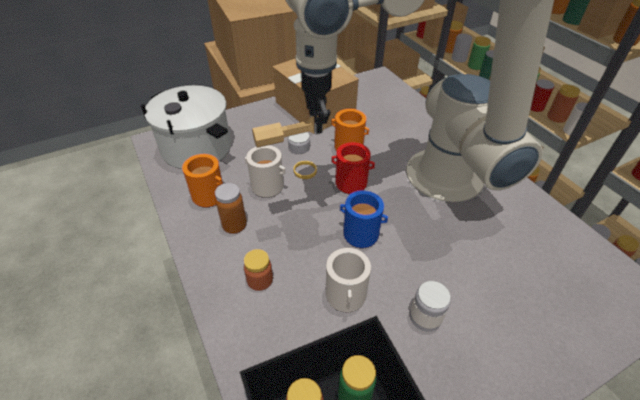

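It's still level, so 4 N apparently had no effect; the gripper's minimum is 20 N. I'll ease the commanded opening in small steps and watch the moment.

```bash
python3 - <<'E'
from h import *
def ty(n=3):
    v=[];
    for i in range(n):
        v.append(env.read_state()['ft_torque'][:2]);env.pause(.03)
    return np.mean(v,0)
t0=ty();print(t0)
o=.0205
while o<.0232:
    env.set_gripper(o,4)
    s=env.read_state();t=ty();print(round(s['time'],2),round(o,4),round(s['opening'],5),np.round(t,3),np.round(s['wrist_force'][2],2))
    if np.linalg.norm(t)<.6*np.linalg.norm(t0): break
    o+=.0003
E
```

```text
[0.0266542  0.25314209]
9.61 0.0205 0.02183 [0.035 0.249] -2.43
9.93 0.0208 0.02191 [0.049 0.27 ] -1.93
10.24 0.0211 0.02208 [0.033 0.233] -1.76
10.56 0.0214 0.02184 [0.062 0.258] -2.72
10.88 0.0217 0.02181 [0.035 0.271] -2.66
11.19 0.022 0.02235 [0.055 0.268] -1.65
11.51 0.0223 0.02238 [0.012 0.296] -1.27
11.82 0.0226 0.0224 [-0.019  0.043] -2.21
```

```bash
python3 - <<'E'
from h import *
for i in range(3):
    s=env.read_state();print(s['time'],s['opening'],np.round(s['wrist_force'],2),np.round(s['ft_torque'],3));env.pause(.15)
snap("wrist","w6");im,_=snap("scene","s6")
cv2.imwrite("pics/s6c.png",cv2.resize(im[40:260,200:400],None,fx=2.7,fy=2.7,interpolation=cv2.INTER_CUBIC))
E
```

```text
11.925 0.022453276538188526 [ 0.06  0.3  -3.14] [-0.012  0.132  0.022]
12.075 0.022627111494471358 [-1.32 -0.14 -2.62] [-0.003  0.314  0.035]
12.225 0.02239154694691883 [-0.11 -0.36 -2.78] [ 0.004 -0.21   0.015]
```

View pics/w6.png

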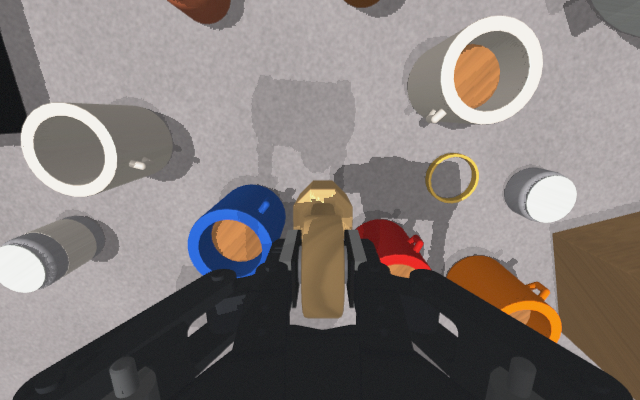

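View pics/s6c.png

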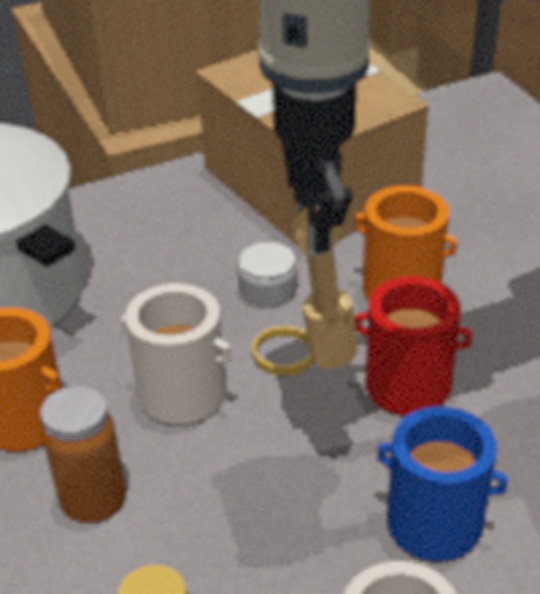

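The tamper is now swinging near plumb. I'll let it settle and check again.

```bash
python3 - <<'E'
from h import *
env.pause(1.2)
v=[]
for i in range(6):
    s=env.read_state();v.append(s['ft_torque']);env.pause(.08)
print(s['time'],s['opening'],np.round(v,3).tolist(),s['wrist_force'])
w,_=snap("wrist","w7");im,m=snap("scene","s7");
cv2.imwrite("pics/s7c.png",cv2.resize(im[90:200,260:380],None,fx=5,fy=5,interpolation=cv2.INTER_CUBIC))
cv2.imwrite("pics/w7c.png",cv2.resize(w[150:330,240:420],None,fx=3,fy=3,interpolation=cv2.INTER_CUBIC))
e=np.array([.498,-.0342,.34+.0187])
for d in (0,.096,.166):print(d,(np.array(proj("scene",e-[0,0,d],m))-[260,90])*5, proj("wrist",e-[0,0,d]))
t,_=snap("top","t7")
E
```

```text
14.0917 0.022769265813475596 [[0.016, -0.052, 0.026], [-0.013, -0.044, 0.02], [-0.046, -0.049, 0.041], [0.038, -0.046, -0.005], [-0.041, -0.06, 0.01], [-0.038, -0.005, -0.015]] [ 0.16210605  0.31817979 -2.60679934]
0 [282.066974   170.51095195] (np.float64(322.6335620725817), np.float64(259.9274666930877))
0.096 [282.49900598 313.09351347] (np.float64(322.5125219093242), np.float64(201.23214610900766))
0.166 [282.78297944 406.81264674] (np.float64(322.47145365800554), np.float64(181.31715167985678))
```

View pics/w7c.png

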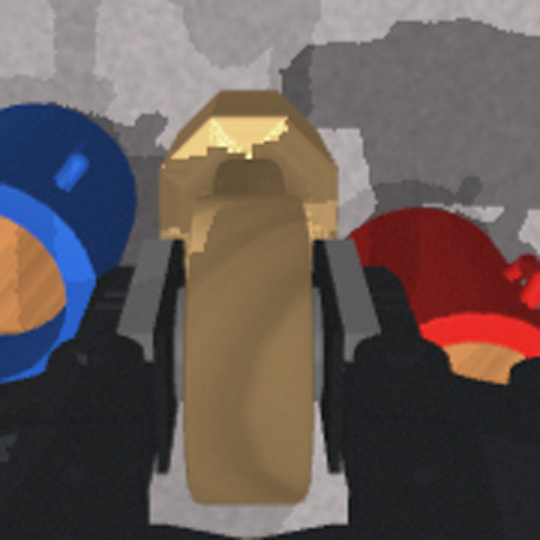

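View pics/s7c.png

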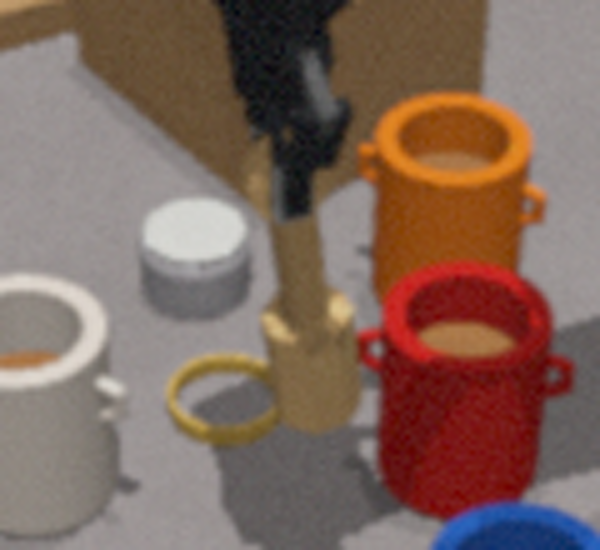

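The foot stands about 20 mm toward the base, a lean of 7–10°, and the moment of -0.05 N m agrees. I'll ease the grip a hair more.

```bash
python3 - <<'E'
from h import *
def ty(n=8):
    v=[]
    for i in range(n):
        v.append(env.read_state()['ft_torque'][:2]);env.pause(.04)
    return np.mean(v,0),np.std(v,0)
print(ty())
for o in (.0227,.0228,.0229):
    env.set_gripper(o,4);env.pause(.15)
    t,sd=ty();s=env.read_state();print(round(s['time'],2),o,s['opening'],np.round(t,3),np.round(sd,3),s['wrist_force'][2])
    if abs(t[1])<.02: break
im,m=snap("scene","s8")
cv2.imwrite("pics/s8c.png",cv2.resize(im[90:200,260:380],None,fx=5,fy=5,interpolation=cv2.INTER_CUBIC))
E
```

```text
(array([-0.00336733, -0.04264681]), array([0.03458037, 0.02486541]))
15.36 0.0227 0.022749432068858794 [-0.018 -0.039] [0.032 0.023] -2.853442388714278
16.06 0.0228 0.022643372932382784 [-0.017 -0.04 ] [0.028 0.027] -2.3104766173550835
16.76 0.0229 0.022924992786093494 [ 0.011 -0.025] [0.015 0.031] -3.1443442757358655
```

View pics/s8c.png

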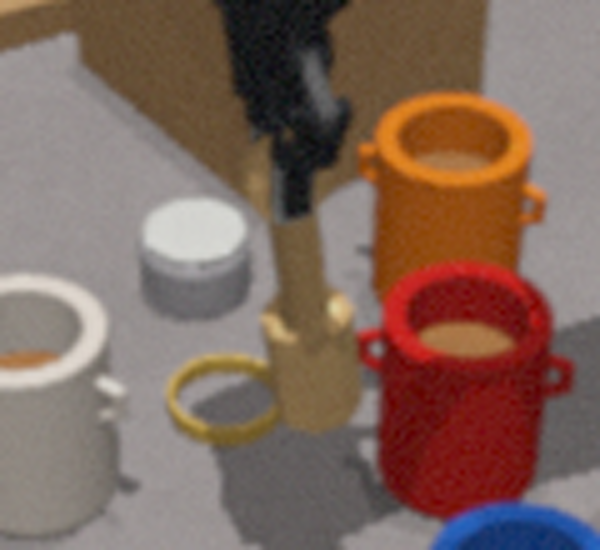

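```bash
python3 - <<'E'
from h import *
ms=lm("s8");mw=lm("w7")
e=np.array([.498,-.0342,.34+.0187])
for a in (0,4,7,10,13):
    th=np.radians(a);d=np.array([-np.sin(th),0,-np.cos(th)]);n=np.array([np.cos(th),0,-np.sin(th)])
    f=e+.166*d
    print(a,"scene foot",(np.array(proj("scene",f,ms))-[260,90])*5,"wrist foot +x edge",proj("wrist",f+.025*n,mw),"shoulder",(np.array(proj("scene",e+.096*d,ms))-[260,90])*5)
im,m=snap("wrist","w8")
cv2.imwrite("pics/w8c.png",cv2.resize(im[150:330,240:420],None,fx=3,fy=3,interpolation=cv2.INTER_CUBIC))
E
```

```text
0 scene foot [282.78297944 406.81264674] wrist foot +x edge (np.float64(319.3043953835239), np.float64(157.4131760539339)) shoulder [282.49900598 313.09351347]
4 scene foot [300.43693224 400.06480266] wrist foot +x edge (np.float64(320.80361678091367), np.float64(168.43627993736112)) shoulder [293.16401069 309.18124561]
7 scene foot [313.56663944 394.36747139] wrist foot +x edge (np.float64(321.90396822365534), np.float64(176.64260328132005)) shoulder [301.10940577 305.83850029]
10 scene foot [326.57428986 388.13992617] wrist foot +x edge (np.float64(322.98632417059065), np.float64(184.81305247280912)) shoulder [308.98952864 302.15510609]
13 scene foot [339.43592587 381.39638972] wrist foot +x edge (np.float64(324.05290303707807), np.float64(192.96203130410234)) shoulder [316.78704388 298.14021653]
```

View pics/w8c.png

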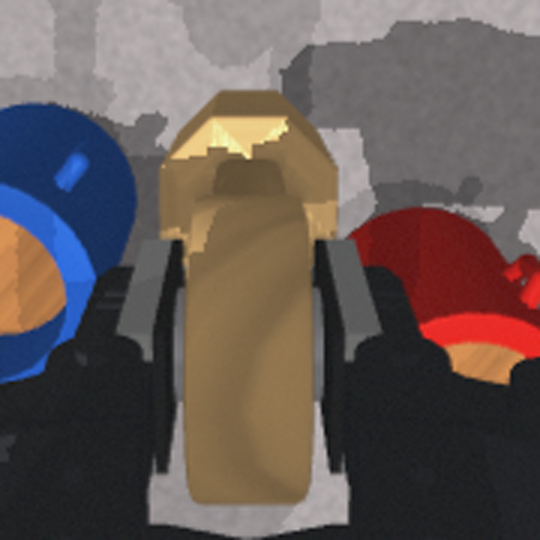

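Both views agree on about 8° of lean, with the foot toward the base. I'll tilt the tool 8° about the jaw axis while the grip is still loose, confirm plumb, then clamp.

```bash
cat >> h.py <<'E'
def tpose(eye,deg=8.,slope=.13):
    q=quat(slope,1,-1);R0=Ro.from_quat(np.roll(q,-1));ax=np.array([slope,1,0]);ax/=np.linalg.norm(ax)
    R=Ro.from_rotvec(-np.radians(deg)*ax)*R0;qq=R.as_quat()
    return np.array(eye)+env.grasp_offset*R.as_matrix()[:,0], np.array([qq[3],*qq[:3]])
E
python3 - <<'E'
from h import *
def ty(n=8):
    v=[]
    for i in range(n):
        v.append(env.read_state()['ft_torque'][:2]);env.pause(.04)
    return np.mean(v,0)
p,q=tpose([.498,-.0342,.3587])
env.move_linear(p,q,speed=.02)
s=env.read_state();print(s['time'],s['position'],s['tcp_rot'],p,q)
print(ty())
im,m=snap("scene","s9");w,mw=snap("wrist","w9")
e=np.array([.498,-.0342,.3587])
print((np.array(proj("scene",e-[0,0,.166],m))-[260,90])*5,[proj("wrist",e+[.025,0,-.166],mw)])
cv2.imwrite("pics/s9c.png",cv2.resize(im[90:200,260:380],None,fx=5,fy=5,interpolation=cv2.INTER_CUBIC))
cv2.imwrite("pics/w9c.png",cv2.resize(w[130:330,240:420],None,fx=3,fy=3,interpolation=cv2.INTER_CUBIC))
E
```

```text
17.15 [ 0.49960394 -0.03439611  0.34053363] [-0.042469    0.75239438 -0.04874364 -0.65553271] [ 0.50058082 -0.03453551  0.34018199] [-0.04237649  0.75313354 -0.04874858 -0.654689  ]
[0.01405477 0.1157514 ]
[282.78297944 406.81264674] [(np.float64(319.3833182598945), np.float64(179.86102903139272))]
```

View pics/s9c.png

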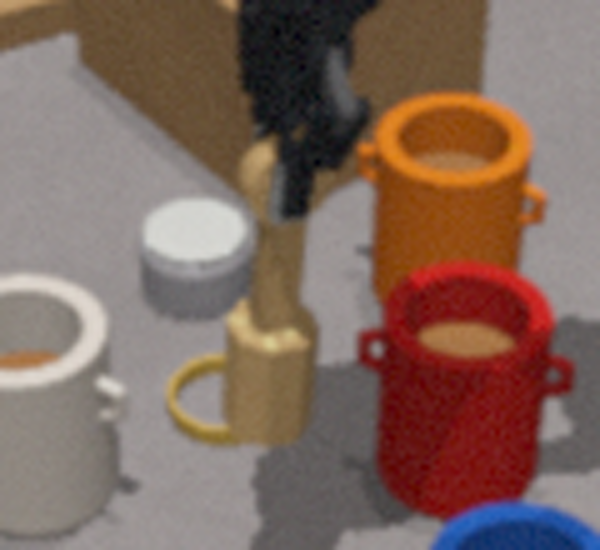

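View pics/w9c.png

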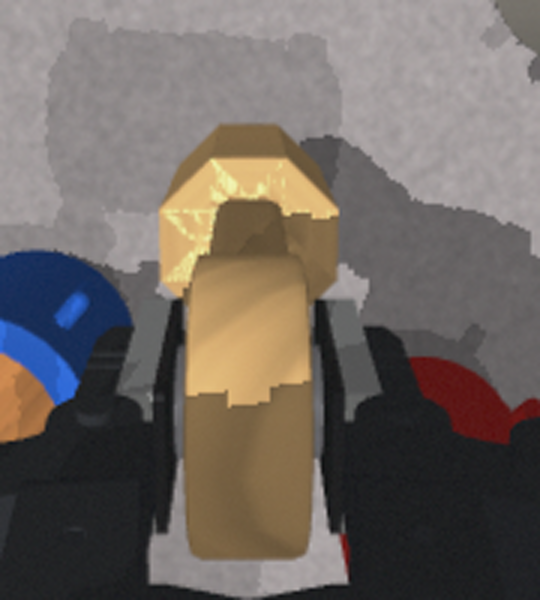

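The tamper now leans about 2–3° the other way, with its foot at (267,408) against a plumb position of (283,407). I'll back the tilt off gently to 5°, then clamp.

```bash
python3 - <<'E'
from h import *
e=np.array([.498,-.0342,.3587])
p,q=tpose(e,5.2)
env.move_linear(p,q,speed=.003)
env.pause(.3)
snap("wrist","w10a")
env.set_gripper(0.0,90)
env.pause(.2)
s=env.read_state();print(s['time'],s['opening'],s['position'],p,s['wrist_force'],s['ft_torque'])
im,m=snap("scene","s10");w,mw=snap("wrist","w10")
print((np.array(proj("scene",e-[0,0,.166],m))-[260,90])*5,[proj("wrist",e+[.025,0,-.166],mw)])
cv2.imwrite("pics/s10c.png",cv2.resize(im[90:200,260:380],None,fx=5,fy=5,interpolation=cv2.INTER_CUBIC))
cv2.imwrite("pics/w10c.png",cv2.resize(w[130:330,240:420],None,fx=3,fy=3,interpolation=cv2.INTER_CUBIC))
E
```

```text
18.8083 0.021154637295817857 [ 0.49967552 -0.03439064  0.34009075] [ 0.49968069 -0.03441849  0.34007696] [ 0.1406292   1.13332945 -2.07507438] [ 0.07094846  0.11049967 -0.03902784]
[282.78297944 406.81264674] [(np.float64(319.37054337692894), np.float64(171.96377504845103))]
```

View pics/s10c.png

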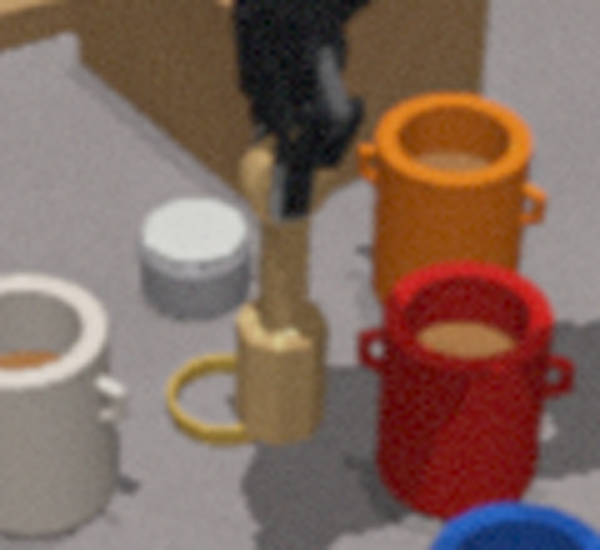

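View pics/w10c.png

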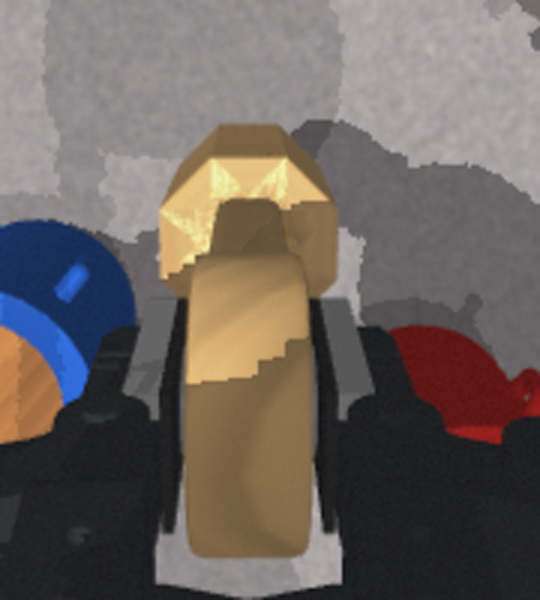

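The tamper is plumb: foot at scene (281,407) against predicted (283,407), wrist row 171.5 against 172. It's clamped at 90 N. Next I move it over the pressing crock.

```bash
python3 - <<'E'
from h import *
e=np.array([.587,-.232,.3587])
p,q=tpose(e,5.2)
env.move_linear(p,q,speed=.12)
env.pause(.3)
s=env.read_state();print(s['time'],s['opening'],s['position'],p,s['wrist_force'],s['ft_torque'])
im,m=snap("scene","s11");t,mt=snap("top","t11")
f=e-[0,0,.166]
print((np.array(proj("scene",f,m))-[200,60])*5,(np.array(proj("scene",[.587,-.232,.14],m))-[200,60])*5)
cv2.imwrite("pics/s11c.png",cv2.resize(im[60:180,200:340],None,fx=5,fy=5,interpolation=cv2.INTER_CUBIC))
E
```

```text
21.1667 0.020785741870557012 [ 0.58867739 -0.23208777  0.34013941] [ 0.58868069 -0.23221849  0.34007696] [ 0.08062431 -0.28548419 -1.83423237] [ 0.02385978  0.04813103 -0.05142321]
[309.27950507 412.81183797] [317.19027606 477.92663242]
```

View pics/s11c.png

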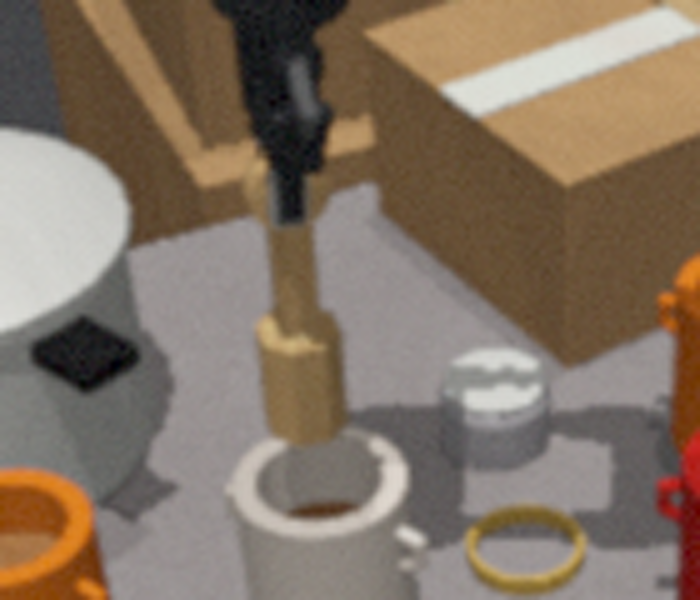

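View pics/t11.png

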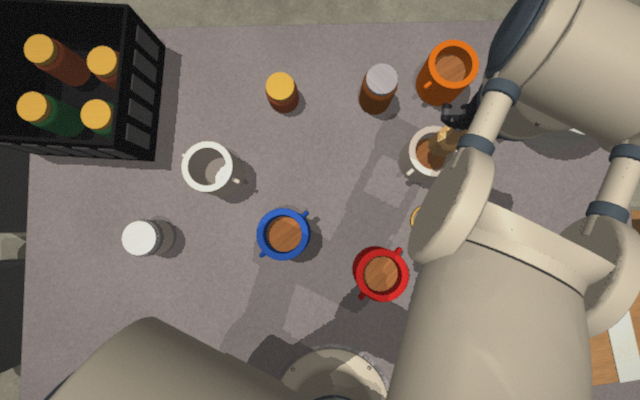

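The foot is within 3–5 mm of the bore centre against 15 mm of slack. I'll nudge it, lower it, and press until the stop.

```bash
python3 - <<'E'
from h import *
e=np.array([.584,-.231,.275])
p,q=tpose(e,5.2)
c=env.move_linear(p,q,speed=.12,contact_N=8)
s=env.read_state();print(c,s['time'],s['position'],s['wrist_force'])
im,m=snap("scene","s12");cv2.imwrite("pics/s12c.png",cv2.resize(im[60:180,200:340],None,fx=5,fy=5,interpolation=cv2.INTER_CUBIC))
if not c:
  for z in (.25,.235,.22,.208,.198):
    e[2]=z;p,q=tpose(e,5.2)
    c=env.move_linear(p,q,speed=.05,contact_N=32)
    s=env.read_state();print(c,round(s['time'],2),z,np.round(s['position'],4),round(s['position'][2]+.0186,4),np.round(s['wrist_force'],1),np.round(s['ft_torque'],2),round(s['opening'],4))
    if c: break
im,m=snap("scene","s13");cv2.imwrite("pics/s13c.png",cv2.resize(im[60:180,200:340],None,fx=5,fy=5,interpolation=cv2.INTER_CUBIC))
E
```

```text
False 22.1167 [ 0.58608365 -0.23144201  0.25711951] [ 0.01516161  0.5686594  -1.73640161]
False 22.82 0.25 [ 0.5857 -0.2312  0.2309] 0.2495 [ 0.7 -0.3 -0.9] [-0.12 -0.07  0.03] 0.0213
False 23.27 0.235 [ 0.5856 -0.2312  0.216 ] 0.2346 [-0.4 -0.7 -1.6] [-0.16 -0.04 -0.05] 0.0213
False 23.72 0.22 [ 0.5856 -0.2312  0.2011] 0.2197 [ 0.3 -0.4 -1.3] [-0.15 -0.    0.08] 0.0211
False 24.11 0.208 [ 0.586  -0.2313  0.1897] 0.2083 [0.8 0.2 4.5] [ 0.01 -0.06 -0.03] 0.021
True 24.32 0.198 [ 0.5898 -0.2329  0.1884] 0.207 [-0.6 -0.2  7.3] [-0.03 -0.12 -0.05] 0.0213
```

View pics/s12c.png

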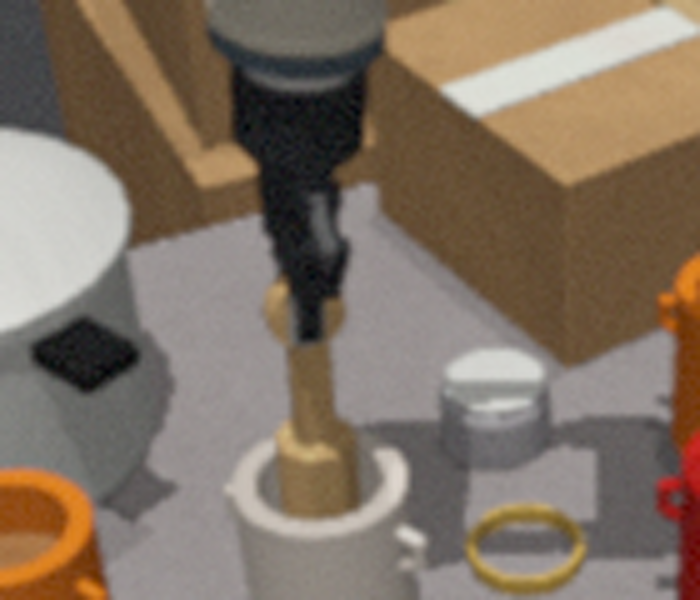

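View pics/s13c.png

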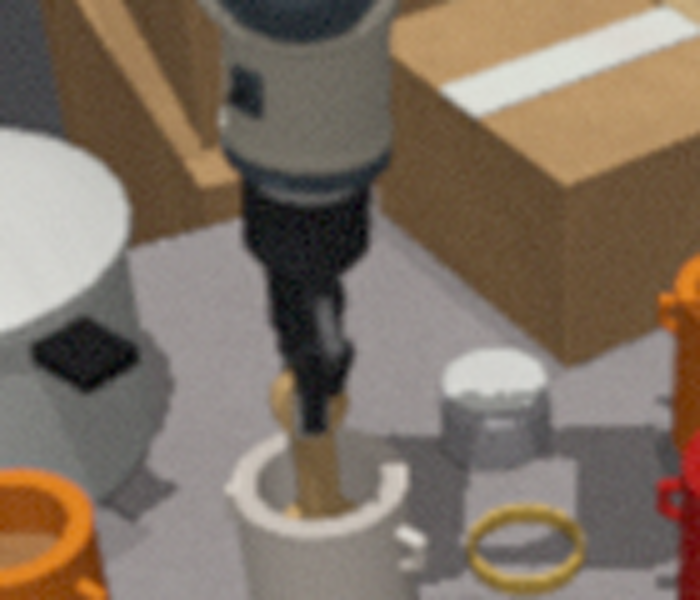

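The press stopped at foot z≈0.041, close to the expected 0.038. I'll press again slowly to confirm it's the stop.

```bash
python3 - <<'E'
from h import *
s=env.read_state();print(s['time'],s['position'],s['tcp_rot'],s['wrist_force'],s['opening'])
e=np.array([.586,-.2315,.2085])
e[2]=.2065
for z in (.2055,.2045,.2035,.2025,.2015,.2005,.1995):
    e[2]=z;p,q=tpose(e,5.2)
    c=env.move_linear(p,q,speed=.02,contact_N=36)
    s=env.read_state();print(c,round(s['time'],2),z,round(p[2],4),np.round(s['position'],4),np.round(s['wrist_force'],1),np.round(s['ft_torque'],2))
    if c or s['wrist_force'][2]>35: break
snap("wrist","w14")
E
```

```text
24.3667 [ 0.58962749 -0.23285376  0.1884475 ] [-0.04222504  0.74039839 -0.04902933 -0.66904663] [ 0.28066384 -0.4046129   6.64737547] 0.02056227209669795
False 24.62 0.2055 0.1869 [ 0.5891 -0.2325  0.1883] [ 2.3 -1.3 12.9] [-0.36 -0.57 -0.06]
False 24.87 0.2045 0.1859 [ 0.5897 -0.2327  0.1882] [ 1.7 -1.2 21.5] [-0.29 -0.55  0.04]
False 25.12 0.2035 0.1849 [ 0.5903 -0.233   0.1881] [ 2.5 -0.8 30.2] [-0.11 -0.59 -0.02]
False 25.37 0.2025 0.1839 [ 0.5909 -0.2332  0.188 ] [ 2.2  0.3 38.8] [ 0.1  -0.49 -0.02]
```

View pics/w14.png

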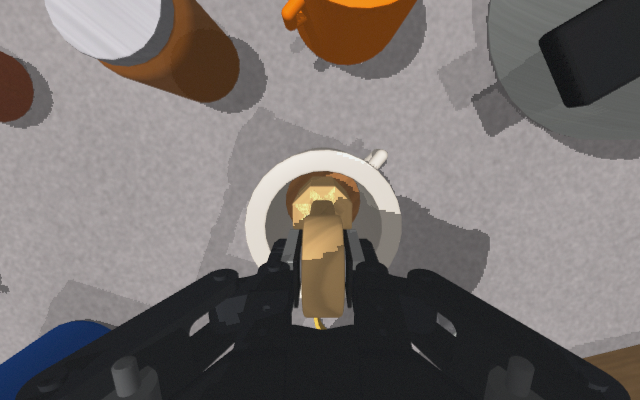

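It held at 39 N with no further travel, against about 12 N to move the disc, so the disc is on its stop. The wrist view shows the foot about central in the crock. I'll relax the force, release, and retreat upward.

```bash
python3 - <<'E'
from h import *
p,q=tpose([.5862,-.2316,.2066],5.2)
env.move_linear(p,q,speed=.01);env.pause(.2)
s=env.read_state();print(s['time'],s['position'],np.round(s['wrist_force'],1),np.round(s['ft_torque'],2))
env.set_gripper(.05,20);env.pause(.4)
s=env.read_state();print(s['time'],s['opening'],np.round(s['wrist_force'],1),np.round(s['ft_torque'],2))
snap("wrist","w15")
env.move_linear([p[0],p[1],.30],q,speed=.12)
snap("wrist","w16")
p2,q2=tpose([.45,-.2,.35],0)
env.move_linear([p2[0],p2[1],.32],q2,speed=.2)
s=env.read_state();print(s['time'])
snap("wrist","w17");snap("scene","s17")
im=cv2.imread("pics/s17.png");cv2.imwrite("pics/s17c.png",cv2.resize(im[60:180,200:340],None,fx=5,fy=5,interpolation=cv2.INTER_CUBIC))
E
```

```text
26.175 [ 0.58812895 -0.23189874  0.18823595] [0.7 0.9 7.2] [ 0.06 -0.05 -0.01]
26.9667 0.05016140357235987 [ 0.5 -0.2 -0. ] [ 0.01  0.03 -0.  ]
29.0167
```

View pics/w17.png

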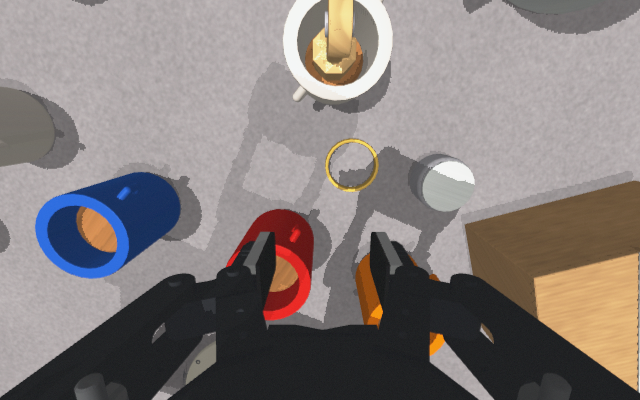

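View pics/s17c.png

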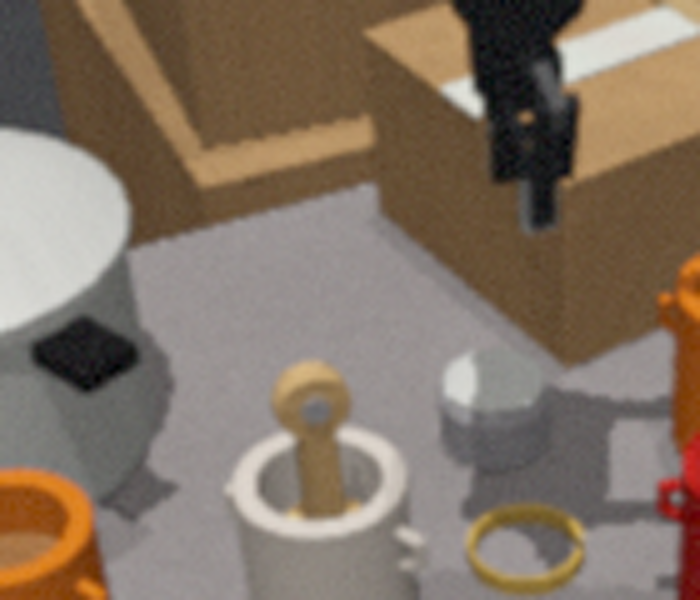

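View pics/w16.png

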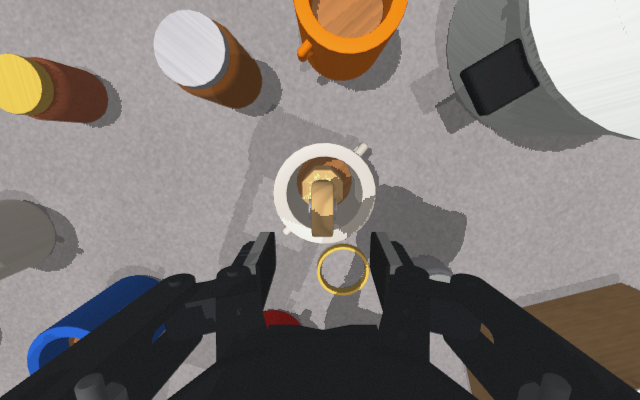

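The tamper is standing free in the crock, with its rivet at scene crop (316,409). I'll check height and centring.

```bash
python3 - <<'E'
from h import *
s=lm("s17");m=lm("w16")
u=("scene",(200+316/5-.4,60+409/5-.4),s)
for z in (.198,.201,.204,.207,.210,.213): 
    X=[.5862+.0115*.13,-.2316+.0115,z];print(z,proj("scene",X,s),"obs",u[1])
for z in (.038,.044,.05):  # disc circle in w16, w17
    print(z,[np.round(proj("wrist",[.587+.0395*a,-.232+.0395*b,z],m)) for a,b in((1,0),(0,1),(0,-1),(-1,0))])
for n,b in(("w16",(260,130,390,260)),("w17",(270,0,410,110))):
    im=cv2.imread(f"pics/{n}.png");cv2.imwrite(f"pics/{n}c.png",cv2.resize(im[b[1]:b[3],b[0]:b[2]],None,fx=5,fy=5,interpolation=cv2.INTER_CUBIC))
E
```

```text
0.198 (np.float64(262.9567409777889), np.float64(143.39399209363256)) obs (262.8, 141.4)
0.201 (np.float64(262.8649259969728), np.float64(142.6244878498029)) obs (262.8, 141.4)
0.204 (np.float64(262.7728034517013), np.float64(141.85240589859413)) obs (262.8, 141.4)
0.207 (np.float64(262.6803717939495), np.float64(141.0777332659587)) obs (262.8, 141.4)
0.21 (np.float64(262.58762946528606), np.float64(140.30045689063522)) obs (262.8, 141.4)
0.213 (np.float64(262.494574896786), np.float64(139.5205636234144)) obs (262.8, 141.4)
0.038 [array([319., 152.]), array([296., 183.]), array([350., 176.]), array([326., 206.])]
0.044 [array([319., 152.]), array([295., 184.]), array([351., 177.]), array([326., 207.])]
0.05 [array([319., 152.]), array([295., 184.]), array([351., 177.]), array([326., 208.])]
```

View pics/w16c.png

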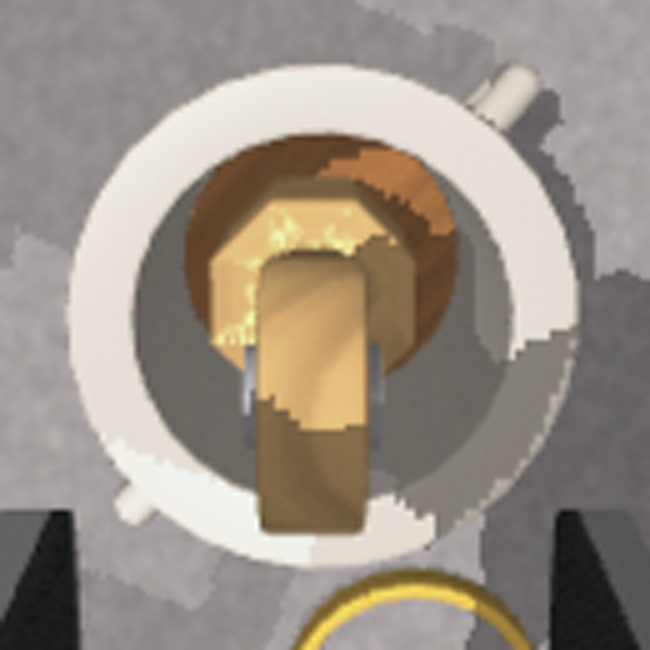

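View pics/w17c.png

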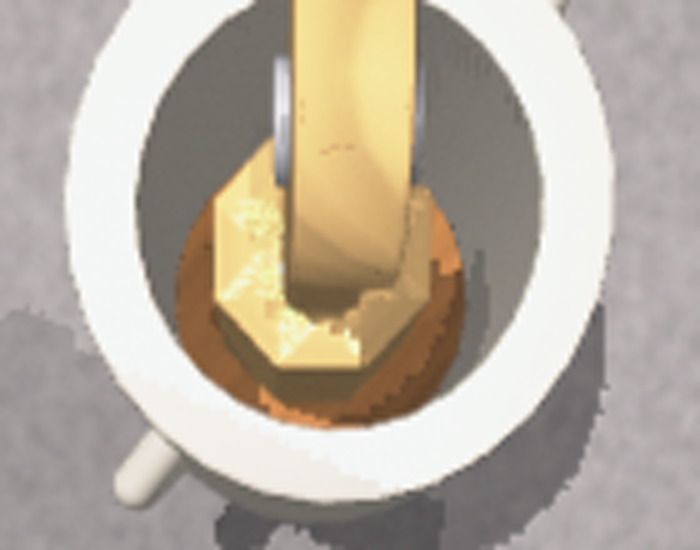

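```bash
python3 - <<'E'
from h import *
env.pause(.3);snap("scene","s18")
a=cv2.imread("pics/s18.png");b=cv2.imread("pics/s17.png")
print(np.abs(a[130:165,240:290].astype(int)-b[130:165,240:290]).mean(),env.read_state()['time'])
env.sign_off()
E
```

```text
1.7752380952380953 29.4667
the job is handed in; nothing more can be done
```

The disc is pressed home on its stop. The tamper stands upright on it near the middle of the crock, with the robot clear. I handed the job in at 29.5 s of the 59 s allowed.

**What I did**
- I pinched the tamper by its rivet at 60 N and lifted it level. I then eased the jaws until it swung down with its foot about 19 cm above the table.
- I clamped it at 90 N, pressed the disc with its foot, released it and backed away.

**Last checks**
- **Stop:** the disc held 39 N with no further travel, against about 12 N to move it.
- **Height:** the eye measured about 206 mm in the scene view, against 204 mm expected with the disc home.
- **Standing:** the wrist views show the foot flat on the disc and near the centre. The tamper looked unchanged between two pictures just before hand-in.
- **Bystanders:** the robot touched none of the other jars, cans, crocks or the jar ring, as far as I could see.

**What failed or disagreed**
- Asking for 4 N did not loosen the grip, so I loosened it by raising the commanded opening to about 22.6 mm.
- After the swing the tamper hung about 8° off plumb, and easing the grip further did not free it. I tilted the tool to bring it upright before clamping, ending with about 5° of tool tilt and the tamper within about 0.5° of plumb.
- The tool stopped about 3 mm higher than I calculated. I put this down to the rivet sitting lower in the pads.
- The force readings taken between pressing strokes were near zero, so I did not see the 12 N drag directly.

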